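# Lengthen the telescopic hand rest by one hole

### The job

Lengthen the telescopic arm of the wooden hand rest: pinch in its sprung button, which now sits in the long slot, draw the sleeve out, away from the post, and let the button pop through the next hole. Ease off for a moment, then test the lock with a steady push back towards the post (or a pull) of about 15 N for half a second, and let go. Never load the sleeve against the button with more than 18 N, and leave the things around it where they are.

Things in the scene. Friction and masses are not known exactly. Their poses are not given: they have to be found in the camera images.
- stand: Fixed stand: dark steel foot plate 100 x 90 x 10 mm, grey post 32 x 36 mm, 92 mm high; from it a bright square steel inner tube (25 mm) runs out level to 235 mm. Origin: on the bench under the post's centre. x: along the tubes, from the post outwards (the way the sleeve is drawn out); z: up; the button is on the -y side. The tubes' axis lies 65 mm above the bench.
- sleeve (a joint): How far (m) the square aluminium sleeve (30 x 30 mm, 1.2 mm wall, 190 mm long) is drawn out along the stand's +x: within 0.0005 of 0 at the start. At 0 it spans 90 to 280 mm from the stand's origin. The next hole catches somewhere from 0.025 to 0.035 (button placed inexactly), with 1.5 mm of play either way. Sliding friction 2 to 6 N, up to 10 N where the slot's edge rides over the pressed button.
- button (a joint): How far (m) the brass button is pressed in: 0 popped out, 0.0046 flush with the sleeve's outside, over 0.005 when under the sleeve's wall; range 0 to 0.008. Spring 2.5 N when out, 4 N flush. Flush is enough to draw the sleeve off: its round tip then slips under the slot's edge. It pops out by itself when a hole comes over it. Hold it flush for the first 13 mm.
- slot (a point): Middle of the slot (21 x 11 mm) in the sleeve's -y face, mid height, 65 mm above the bench, 170 mm from the stand's origin at 0; moves with the sleeve. The button, a round-ended brass pin 9 mm across, stands 4.6 mm out of it, 165 to 175 mm from the origin. Pinch here, one finger pad on the button, one on the opposite face (35 mm wide, 30 when flush); a grip of 20 to 30 N presses it flush and holds the sleeve.
- next_hole (a point): Centre of the next hole's mouth, round, 11 mm, in the sleeve's -y face, 30 mm from the slot's middle towards the post; it moves with the sleeve. (Further holes, not for use now: 60 mm from the slot towards the post, 30 mm away from it.)
- rest_top (a point): Centre of the top of the beech hand rest on the sleeve's outer end, 85 mm (along x) x 75 x 18 mm, 108 mm above the bench; at the start it spans 242 to 328 mm from the stand's origin. It moves with the sleeve.
- cast: Bystander: a loose cream plaster tooth cast, 62 x 56 x 27 mm. Origin: centre of its underside.
- jar: Bystander: a loose glass jar, 48 mm in diameter, 55 mm high, black cap. Origin: centre of its underside.
- cup: Bystander: a loose steel mixing cup, 60 mm across the rim, 50 mm high. Origin: centre of its underside.
- brush: Bystander: a loose brush 150 mm long, lying along its x. Origin: its middle, on its underside.

How it is judged (in metres and radians):
On the way, in this order (a step that is already met when the one before it is completed fails the run):
1. the button is pressed in and the sleeve is drawn off the slot (value of joint sleeve between 0.013 and 0.0225 m and value of joint button above 0.004 m), for 0.1 s.
2. the button has popped through the next hole (sleeve 21.5 to 38.5 mm out, button out to within 1.2 mm) and the pull is eased off (under 6 N) (value of joint sleeve between 0.0215 and 0.0385 m and value of joint button below 0.0012 m and contact force between button and sleeve below 6 N), for 0.1 s.
3. the locked sleeve is loaded against the button with more than 10 N for 0.3 s (value of joint sleeve between 0.0215 and 0.0385 m and value of joint button below 0.0012 m and contact force between button and sleeve above 10 N), for 0.3 s.
At the end, for the whole second after the job is handed in: The sleeve stands 21.5 to 38.5 mm further out than at the start, at rest, with the button popped out of the next hole to within 1.2 mm, and the robot has let go (value of joint sleeve between 0.0215 and 0.0385 m and value of joint button below 0.0012 m and velocity of joint sleeve between -0.005 and 0.005 m/s); the robot touches nothing.
It fails at once if the sleeve is forced against the button with more than 18 N (contact force between button and sleeve above 18 N).
It fails at once if the sleeve is pushed in more than 15 mm, or drawn past the next hole (over 42 mm) (value of joint sleeve below -0.015 m or value of joint sleeve above 0.042 m).
It fails at once if a bystander is moved by more than 20 mm (distance of any of cast, jar, cup, brush from where it was at the start of the episode above 0.02 m).
It also fails if it takes over 45 s, if anything falls off the work surface, if the arm or the gripper's body presses on something with over 40 N, if the wrist force passes 120 N, or if a joint passes its speed limit or range.

### The arm

A 6-joint arm with a two-finger parallel gripper is mounted at the origin on the work surface. World frame = base frame: x ahead of the robot, y to its left, z up, the work surface at z = 0. Lengths are in m, angles in degrees, forces in N, time in s.
With the tool pointing down it reaches from about 0.3 to 0.75 m from the base axis. Payload 8.5 kg.
Tool frame: the origin (TCP) lies on the centre line of the jaws, within the pads' length; the fingertips stand env.tcp_to_tips ahead of it and the grasp point (between the pads) lies 8 mm behind it (env.tcp_to_tips is the distance from the TCP to the fingertips, in m); z points along the fingers, y is the direction in which the jaws open and shut (so a half turn about z gives the same grasp; the last joint's range is limited). The gripper opens to 85 mm and grips with 20 to 120 N. Pads are 22 mm wide; open, the fingers measure 114 mm over their backs; the gripper's body (76 mm by 85 mm) begins 54 mm behind the grasp point. The pads swing forward as they close: fully open they stand 13 mm farther back than shut.
Start: joints at [52.408, 21.807, 74.336, -0, 83.858, -12.336], TCP at [0.235, 0.497, 0.242] pointing down, gripper open.
Joint ranges: [-178.18, 178.18], [-50.72, 133.34], [12.68, 142.11], [-81.47, 261.47], [9.98, 163.14], [-165.26, 165.26]. Speed limits (degrees/s): [136.94, 136.94, 180, 180, 180, 180].

### API

Orientations are given as a 3x3 rotation matrix whose columns are the frame's x, y, z axes.
In Python, from rig import env gives the robot as it stands. The module is installed in compiled form; this text tells all that it offers.
- The arm moves only by the tool carry_out, never from a script. Its argument "rows" is a list of rows, each an object of numbers: "tx", "ty", "tz": the shift along the tool's x, y, z in cm; "yaw": the turn about the tool's z in rad. In form: [{"tx": .., "ty": .., "tz": .., "yaw": ..}, ...]. A call has 1 to 12 rows; each row shifts and turns the pose as measured when the row begins, along the tool's axes as they then stand; what a row does not reach is not made up. A row lasts 1/10 s, in which the tool goes at most 50 mm and 8.59 degrees, less where a joint would pass 70% of its speed; a pose out of reach is approached as far as the arm can. A call is refused whole if a number of a shift passes 5 or a number of a turn 0.15, either way. A call with a gripper value outside its range is refused whole. "jaw" is the closure, from -1 (fully open) to 1 (shut), set as the call begins (left out, the last holds). The fingers move at their own pace and stop on an object; "squeeze" is the grip in N (left out, the last holds). Time passes only in rows, so rows that do not move let the fingers close. It gives the time, the measured TCP pose, the force and the opening at its end, in the units of the state.
- env.observe(): the state, without advancing time (a new reading comes with each control period).
- env.get_image(name): name is "scene" or "top" or "wrist"; returns the picture (480x640x3 uint8, red, green, blue); there is no depth.
- env.camera_params(name): a dict with "vertical_fov" (degrees; the focal length in pixels is half the picture's height over the tangent of half this angle, whatever the lens; pixels are square), "cx", "cy" (the principal point, pixels), "view" (4x4, takes a point from world to camera coordinates). Camera axes: x right, y up, looking along -z (the intrinsics and any distortion apply to the point x, -y, -z); pixel columns grow to the right and rows downward; lengths in m; the calibration is good to about 2 mm. A picture is of the moment at which its call begins: read the wrist's pose just before it. camera_params takes no time and is no camera call; for the wrist camera it gives the pose at the moment of the call.
- env.close_job(): hands the job in, once; it reports no verdict.
The state is a dict: "time_s": time; "q": joint angles; "qvel": joint speeds; "joint_efforts": joint torques, N m; "position": TCP position; "tool_rot": TCP orientation; "ft_force": force on the tool from outside, world axes, zero at the start; "wrist_torque": the same for the moment, N m; "grip_width": finger opening in m.
Only numpy, scipy, OpenCV 4.12 (cv2) and the standard library are available. Lean on these libraries where they do the work, as an engineer would, in place of code of your own. Each camera call takes 0.05 s, during which the arm holds its last target. There are 200 camera calls.

## Working session

There is one attempt and no reset: what is moved stays moved. The work goes in short steps, Python scripts to look and compute and a tool call to move; the robot and the scene stay as the last step left them, time stands still between calls to the robot, and variables do not carry over. Pictures are saved under pics/ and viewed, about 8 in all and at most 12, crops included, and the job is handed in when it is done.

Besides the shell and the picture viewer there is one more tool, called after "Request:" as name(argument=value, ...), one argument or row to a line, values as JSON. carry_out: Moves the arm, as the interface text tells. Its arguments: {"type":"object","properties":{"rows":{"type":"array","items":{"type":"object","properties":{"tx":{"type":"number"},"ty":{"type":"number"},"tz":{"type":"number"},"yaw":{"type":"number"}}}},"jaw":{"type":"number"},"squeeze":{"type":"number"}},"required":["rows"]}

```bash
mkdir -p pics; python3 - <<'E'
from rig import env
import cv2,numpy as np
o=env.observe();print(o,env.tcp_to_tips)
ims=[]
for n in("top","scene"):
    im=env.get_image(n);cv2.imwrite(f"pics/{n}0.png",im[:,:,::-1]);p=env.camera_params(n);print(n,p)
E
```

```text
{'time_s': 0.0, 'q': array([ 5.24081497e+01,  2.18406889e+01,  7.43839088e+01,  4.15686837e-04,
        8.38563445e+01, -1.23366310e+01]), 'qvel': array([-0.02282991,  0.09967381,  0.10990893, -0.01203676,  0.06362813,
       -0.0419049 ]), 'joint_efforts': array([ 8.92275557e-05, -4.48477471e+01, -2.31276190e+01, -2.50286876e-04,
        4.88364341e-03, -1.02706699e-05]), 'position': array([0.23450101, 0.497211  , 0.24171955]), 'tool_rot': array([[-9.04415817e-01,  4.26651237e-01, -8.67512580e-04],
       [ 4.26652007e-01,  9.04415182e-01, -1.11499489e-03],
       [ 3.08877599e-04, -1.37854500e-03, -9.99999002e-01]]), 'ft_force': array([-0.11885919, -0.23570553,  0.14574366]), 'wrist_torque': array([ 0.04348881,  0.00097654, -0.00827736]), 'grip_width': 0.08504090547564784} 0.011
top {'vertical_fov': 54.94170909930802, 'cx': 318.7824063559138, 'cy': 237.41784486396438, 'view': array([[ 0.00644631, -0.99992255, -0.01064646, -0.02564989],
       [ 0.98570375,  0.00456136,  0.16842601, -0.57266321],
       [-0.1683644 , -0.01157998,  0.9856568 , -0.7623368 ],
       [ 0.        ,  0.        ,  0.        ,  1.        ]])}
scene {'vertical_fov': 49.33437690917229, 'cx': 320.4643597762253, 'cy': 230.22350264687466, 'view': array([[ 0.0791854 ,  0.99670695,  0.01746246, -0.03063723],
       [-0.79115739,  0.05217861,  0.60938279,  0.39034102],
       [ 0.60646489, -0.06206977,  0.79268385, -1.29091272],
       [ 0.        ,  0.        ,  0.        ,  1.        ]])}
```

View pics/top0.png

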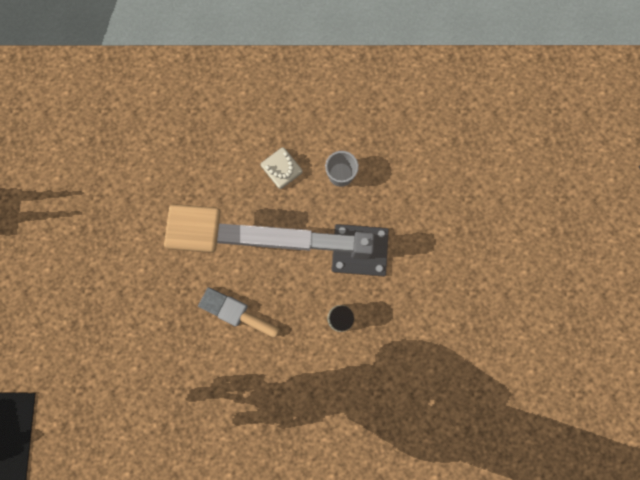

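View pics/scene0.png

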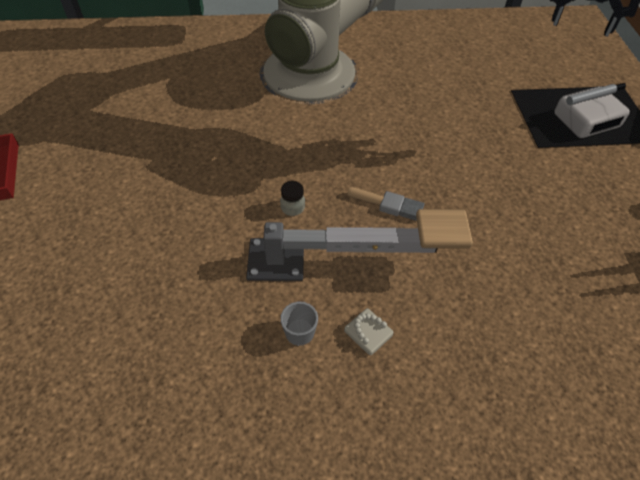

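Top view: the rest is at about (192,229), the sleeve at x=240–311 and row 238, and the post at (364,242). Stand x therefore points along world +y, and the button side faces +x, away from the robot. In the scene view the button is at about (375,247).

```bash
cat > h.py <<'E'
import numpy as np,cv2
from rig import env
def ray(p,u,v):
    f=240/np.tan(np.radians(p["vertical_fov"]/2));V=np.array(p["view"]);R=V[:3,:3]
    d=R.T@np.array([(u-p["cx"])/f,-(v-p["cy"])/f,-1]);return -R.T@V[:3,3],d
def onplane(p,u,v,z,ax=2):
    c,d=ray(p,u,v);return c+d*(z-c[ax])/d[ax]
def proj(p,X):
    f=240/np.tan(np.radians(p["vertical_fov"]/2));c=(np.array(p["view"])@np.r_[X,1])[:3]
    return np.array([p["cx"]+f*c[0]/-c[2],p["cy"]-f*c[1]/-c[2]])
def fromstand(o,a,X): # stand coords -> world
    e=np.array([np.cos(a),np.sin(a)]);n=np.array([-e[1],e[0]])
    return np.r_[o+X[0]*e+X[1]*n,X[2]]
E
python3 - <<'E'
from h import *
im=cv2.imread("pics/top0.png");p=env.camera_params("top")
hsv=cv2.cvtColor(im,cv2.COLOR_BGR2HSV)
def blob(m,x0,y0,x1,y1):
    k=np.zeros_like(m);k[y0:y1,x0:x1]=m[y0:y1,x0:x1]
    k=cv2.morphologyEx(k,cv2.MORPH_OPEN,np.ones((3,3)))
    c=max(cv2.findContours(k,0,1)[0],key=cv2.contourArea);return c,cv2.minAreaRect(c)
print(hsv[229,192],hsv[238,275],hsv[242,330],hsv[200,230])
rest=cv2.inRange(hsv,(5,60,165),(25,160,255)); c,r=blob(rest,150,195,225,260);print("rest",r)
R=onplane(p,*r[0],.108);print(R);b=cv2.boxPoints(r);Q=[onplane(p,*q,.108)[:2] for q in b]
print([np.linalg.norm(Q[i]-Q[i-1]) for i in range(4)])
g=cv2.inRange(hsv,(0,0,100),(180,45,255));c,r=blob(g,242,215,309,260);print("sleeve",r)
cols=range(246,306,3);pts=[]
for z,idx in((.08,0),(.08,-1)):
    P=np.array([onplane(p,u,np.where(g[215:260,u])[0][idx]+215+(0 if idx==0 else 1)-.5,z)[:2] for u in cols])
    k=np.polyfit(P[:,1],P[:,0],1);print("edge x=",k,np.std(P[:,0]-np.polyval(k,P[:,1])))
for n,u,v,z in(("post",364,241,.092),("sleeve inner end",311,238,.08),("sleeve at rest",217,233,.08)):print(n,onplane(p,u,v,z))
for n,u,v,z in(("cast",281,167,.027),("cup",341,167,.05),("jar",341,318,.055),("brush",240,312,.01)):print(n,onplane(p,u,v,z))
a=cv2.resize(im[200:280,150:400],None,fx=3,fy=3,interpolation=2)
b=cv2.resize(cv2.imread("pics/scene0.png")[205:285,240:490],None,fx=3,fy=3,interpolation=2)
cv2.imwrite("pics/crop0.png",np.vstack([a,b]))
E
```

```text
[ 16 109 213] [  9   9 188] [ 30   6 161] [ 15 115 160]
rest ((188.50999450683594, 227.540283203125), (53.15040969848633, 42.971553802490234), 4.513988018035889)
[0.57803399 0.19012777 0.108     ]
[np.float64(0.08690953803200224), np.float64(0.07155271113493489), np.float64(0.08831159075642947), np.float64(0.07128039244904408)]
sleeve ((275.0251770019531, 237.1643829345703), (67.53533172607422, 20.168357849121094), 4.289153099060059)
edge x= [0.07045259 0.58111475] 0.0005851591361620942
edge x= [0.07851767 0.54648293] 0.0005178484566281717
post [ 0.55968152 -0.09794157  0.092     ]
sleeve inner end [ 0.56634805 -0.00972275  0.08      ]
sleeve at rest [0.5741987  0.14961452 0.08      ]
cast [0.70854096 0.04866266 0.027     ]
cup [ 0.70122463 -0.06163454  0.05      ]
jar [ 0.43363957 -0.06100743  0.055     ]
brush [0.44292198 0.1184946  0.01      ]
```

View pics/crop0.png

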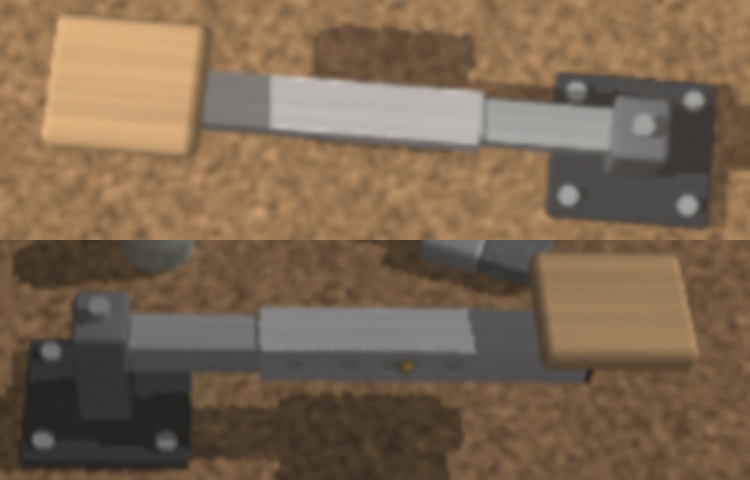

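Crops: sleeve, slot holes and brass button are clear. The button is at crop (405,366), which is scene (375,247), and the holes lie at crop x≈300, 348 and 453. Next I'll move above it and look with the wrist camera.

```bash
python3 - <<'E'
from h import *
im=cv2.imread("pics/scene0.png");p=env.camera_params("scene")
hsv=cv2.cvtColor(im,cv2.COLOR_BGR2HSV)
m=cv2.inRange(hsv,(10,90,60),(35,255,255))[240:254,365:386];ys,xs=np.where(m);print(len(xs),xs.mean()+365,ys.mean()+240)
u,v=xs.mean()+365,ys.mean()+240
B=onplane(p,u,v,.065);print("button (z=.065)",B,"on face x",onplane(p,u,v,.589,0))
# sleeve inner end & rest in scene
print("inner end top",onplane(p,240+259/3,205+(308-240)/3,.08),"rest outer/inner near corners",onplane(p,240+545/3,205+(365-240)/3,.099),onplane(p,240+692/3,205+(362-240)/3,.099))
o=env.observe();t=np.array([.571,.068,.20]);d=o["tool_rot"].T@(t-o["position"]);print("shift cm in tool now",d*100)
E
```

```text
34 375.0 250.64705882352942
button (z=.065) [0.59212126 0.07521417 0.065     ] on face x [0.589      0.07611676 0.06051754]
inner end top [ 0.54919111 -0.00421946  0.08      ] rest outer/inner near corners [0.61301562 0.14539353 0.099     ] [0.61638135 0.22591269 0.099     ]
shift cm in tool now [-48.7462779  -24.45634317   4.19589611]
```

Request:
carry_out(
  rows=[
    {"tx": -4.0,"ty": -2.0,"tz": 0.3},
    {"tx": -4.0,"ty": -2.0,"tz": 0.3},
    {"tx": -4.0,"ty": -2.0,"tz": 0.3},
    {"tx": -4.0,"ty": -2.0,"tz": 0.3},
    {"tx": -4.0,"ty": -2.0,"tz": 0.3},
    {"tx": -4.0,"ty": -2.0,"tz": 0.3},
    {"tx": -4.0,"ty": -2.0,"tz": 0.3},
    {"tx": -4.0,"ty": -2.0,"tz": 0.3},
    {"tx": -4.0,"ty": -2.0,"tz": 0.3},
    {"tx": -4.0,"ty": -2.0,"tz": 0.3},
    {"tx": -4.0,"ty": -2.0,"tz": 0.3},
    {"tx": -4.0,"ty": -2.0,"tz": 0.3},
  ],
  jaw=-1,
  squeeze=22,
)

```text
validation failed for argument at $.ro...
```

Request:
carry_out(
  rows=[
    {"yaw": 0.14},
    {"yaw": 0.14},
    {"yaw": 0.14},
    {"yaw": 0.14},
    {"yaw": 0.14},
    {"yaw": 0.14},
    {"yaw": 0.14},
    {"yaw": 0.14},
    {"yaw": 0.08},
  ],
)

```text
validation failed for argument at $.ro...
```

Request:
carry_out(
  rows=[
    {"tx": -4,"ty": -2,"tz": 0.3,"yaw": 0},
    {"tx": -4,"ty": -2,"tz": 0.3,"yaw": 0},
    {"tx": -4,"ty": -2,"tz": 0.3,"yaw": 0},
    {"tx": -4,"ty": -2,"tz": 0.3,"yaw": 0},
    {"tx": -4,"ty": -2,"tz": 0.3,"yaw": 0},
    {"tx": -4,"ty": -2,"tz": 0.3,"yaw": 0},
    {"tx": -4,"ty": -2,"tz": 0.3,"yaw": 0},
    {"tx": -4,"ty": -2,"tz": 0.3,"yaw": 0},
    {"tx": -4,"ty": -2,"tz": 0.3,"yaw": 0},
    {"tx": -4,"ty": -2,"tz": 0.3,"yaw": 0},
    {"tx": -4,"ty": -2,"tz": 0.3,"yaw": 0},
    {"tx": -4,"ty": -2,"tz": 0.3,"yaw": 0},
  ],
  jaw=-1,
  squeeze=22,
)

```text
time_s: 1.3
position: [0.5749, 0.063, 0.2008]
tool_rot: [[-0.908, 0.418, -0.007], [0.418, 0.908, -0.001], [0.006, -0.004, -1.0]]
ft_force: [0.3, 0.8, 1.1]
grip_width: 0.0854
```

Request:
carry_out(
  rows=[
    {"tx": 0,"ty": 0,"tz": 0,"yaw": 0.14},
    {"tx": 0,"ty": 0,"tz": 0,"yaw": 0.14},
    {"tx": 0,"ty": 0,"tz": 0,"yaw": 0.14},
    {"tx": 0,"ty": 0,"tz": 0,"yaw": 0.14},
    {"tx": 0,"ty": 0,"tz": 0,"yaw": 0.14},
    {"tx": 0,"ty": 0,"tz": 0,"yaw": 0.14},
    {"tx": 0,"ty": 0,"tz": 0,"yaw": 0.14},
    {"tx": 0,"ty": 0,"tz": 0,"yaw": 0.14},
    {"tx": 0,"ty": 0,"tz": 0,"yaw": 0.08},
  ],
)

```text
time_s: 2.2
position: [0.5768, 0.0563, 0.1949]
tool_rot: [[0.117, 0.993, -0.017], [0.993, -0.117, -0.001], [-0.003, -0.016, -1.0]]
ft_force: [0.3, -0.8, -0.5]
grip_width: 0.0855
```

```bash
python3 - <<'E'
from h import *
im=env.get_image("wrist");cv2.imwrite("pics/w0.png",im[:,:,::-1]);p=env.camera_params("wrist");print(p["vertical_fov"],p["cx"],p["cy"]);np.save("w0view.npy",p["view"])
c=-p["view"][:3,:3].T@p["view"][:3,3];print("cam",c, env.observe()["position"])
E
```

```text
61.109975678507595 323.41673459827865 238.96468619341363
cam [0.58671993 0.12918792 0.32807904] [0.57675095 0.05626203 0.19491804]
```

View pics/w0.png

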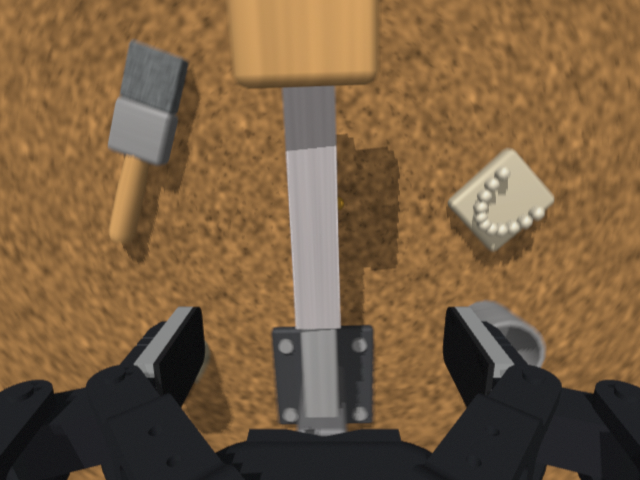

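Wrist view: the sleeve is centred between the open fingers. Its edges are (287..335, row 150) and (295..340, row 328), its inner end is at row 328 and the rest's inner edge is at row ~85. I'll compute the axis and inner end from this, and look for brass pixels at the right edge.

```bash
python3 - <<'E'
from h import *
im=cv2.imread("pics/w0.png");p=env.camera_params("wrist");p["view"]=np.load("w0view.npy")
hsv=cv2.cvtColor(im,cv2.COLOR_BGR2HSV);g=cv2.inRange(hsv,(0,0,100),(180,50,255))
L=[];R=[]
for v in range(165,320,5):
    xs=np.where(g[v,270:360])[0]+270
    L.append(onplane(p,xs[0]-.5,v,.08)[:2]);R.append(onplane(p,xs[-1]+.5,v,.08)[:2])
for E in(L,R):
    E=np.array(E);k=np.polyfit(E[:,1],E[:,0],1);print("x=%.4f*y+%.4f"%tuple(k),np.std(E[:,0]-np.polyval(k,E[:,1])))
col=im[315:345,305:332].mean(axis=(1,2));print("inner-end profile",col.round().astype(int))
for v in(327,329):print("inner end",onplane(p,318,v,.08))
b=cv2.inRange(hsv[:, 320:],(15,110,50),(35,255,255))
for u,v in((305,85),(305,80)):print("rest edge z=.09",onplane(p,u,v,.09),"z=.108",onplane(p,u,v,.108))
for y in(.065,.07,.075,.08):print(y,proj(p,[.5945,y,.065]),proj(p,[.586,y,.08]))
cv2.imwrite("pics/w0c.png",cv2.resize(im[180:280,270:370],None,fx=6,fy=6,interpolation=2))
E
```

```text
x=0.0877*y+0.5480 0.00018584658023586512
x=0.0853*y+0.5785 0.0001964065706647856
inner-end profile [165 165 165 165 165 165 165 165 165 165 165 165 163 145 117 115 132 143
 146 146 146 146 146 146 146 146 146 146 146 146]
inner end [ 0.56292974 -0.00513651  0.08      ]
inner end [ 0.56274398 -0.00664498  0.08      ]
rest edge z=.09 [0.57490723 0.14823059 0.09      ] z=.108 [0.57580033 0.14679086 0.108     ]
rest edge z=.09 [0.57524437 0.15077683 0.09      ] z=.108 [0.57611198 0.1491446  0.108     ]
0.065 [352.9413371  216.96991781] [340.75568706 224.02619477]
0.07 [352.19880158 209.6416686 ] [339.9051652  216.33483019]
0.075 [351.44845592 202.23633931] [339.04520383 208.55810312]
0.08 [350.69017623 194.75270738] [338.17564494 200.69458452]
```

View pics/w0c.png

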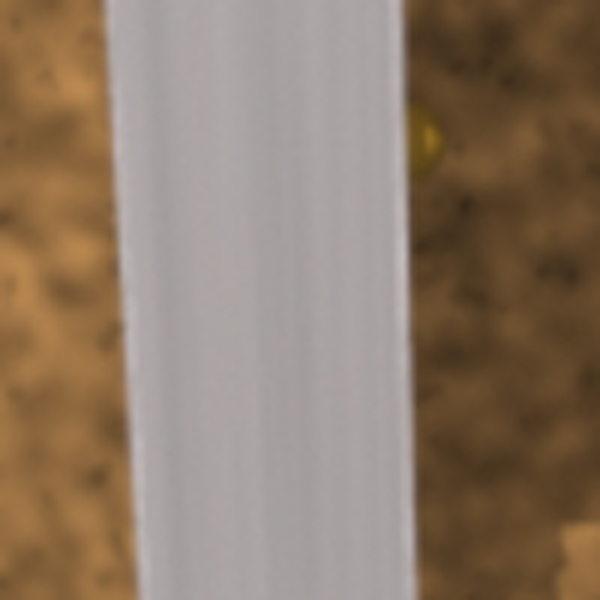

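Sleeve width comes out at 30.4 mm, which agrees with the 30 mm given. The button is at crop (427,140), which is wrist pixel (341,203), giving world y≈0.0745. That is stand x≈171.5, inside the stated 165–175 range, so the hole should catch near 31.5 mm. I'll place the pads about 6 mm postward of the button: TCP target (0.570, 0.070, 0.057).

Request:
carry_out(
  rows=[
    {"tx": 1.3,"ty": -0.6,"tz": 1,"yaw": -0.037},
    {"tx": 0,"ty": 0,"tz": 2,"yaw": 0},
    {"tx": 0,"ty": 0,"tz": 2,"yaw": 0},
    {"tx": 0,"ty": 0,"tz": 2,"yaw": 0},
    {"tx": 0,"ty": 0,"tz": 1,"yaw": 0},
    {"tx": 0,"ty": 0,"tz": 0,"yaw": 0},
    {"tx": 0,"ty": 0,"tz": 0,"yaw": 0},
  ],
)

```text
time_s: 2.95
position: [0.5679, 0.0753, 0.1089]
tool_rot: [[0.058, 0.998, -0.02], [0.998, -0.058, 0.0], [-0.001, -0.02, -1.0]]
ft_force: [-0.1, -0.7, -0.0]
grip_width: 0.0853
```

Request:
carry_out(
  rows=[
    {"tx": -0.5,"ty": 0.3,"tz": 1,"yaw": 0.02},
    {"tx": 0,"ty": 0,"tz": 1.5,"yaw": 0},
    {"tx": 0,"ty": 0,"tz": 1.3,"yaw": 0},
    {"tx": 0,"ty": 0,"tz": 0.8,"yaw": 0},
    {"tx": 0,"ty": 0,"tz": 0,"yaw": 0},
    {"tx": 0,"ty": 0,"tz": 0,"yaw": 0},
  ],
)

```text
time_s: 3.55
position: [0.5723, 0.0687, 0.0631]
tool_rot: [[0.08, 0.997, -0.013], [0.997, -0.08, -0.0], [-0.002, -0.013, -1.0]]
ft_force: [-0.4, 0.0, -0.4]
grip_width: 0.0857
```

```bash
python3 - <<'E'
from h import *
o=env.observe();print(o["position"],o["ft_force"],np.degrees(np.arctan2(o["tool_rot"][1,1],o["tool_rot"][0,1])))
im=env.get_image("wrist")[:,:,::-1];cv2.imwrite("pics/w1.png",im)
p=env.camera_params("wrist");np.save("w1view.npy",p["view"])
hsv=cv2.cvtColor(im,cv2.COLOR_BGR2HSV)
g=cv2.inRange(hsv,(0,0,100),(180,50,255));L=[];R=[]
for v in range(200,300,5):
    xs=np.where(g[v,220:400])[0]+220
    if len(xs):L.append(onplane(p,xs[0]-.5,v,.08)[:2]);R.append(onplane(p,xs[-1]+.5,v,.08)[:2])
for E in(L,R):
    E=np.array(E);k=np.polyfit(E[:,1],E[:,0],1);print("x=%.4f*y+%.4f"%tuple(k),np.std(E[:,0]-np.polyval(k,E[:,1])))
E
```

```text
[0.5723389  0.0686791  0.06313349] [-0.35546813  0.01709401 -0.42903731] -4.599984673545903
x=0.0770*y+0.5484 8.345599915866548e-05
x=0.0741*y+0.5793 8.927616331682952e-05
```

View pics/w1.png

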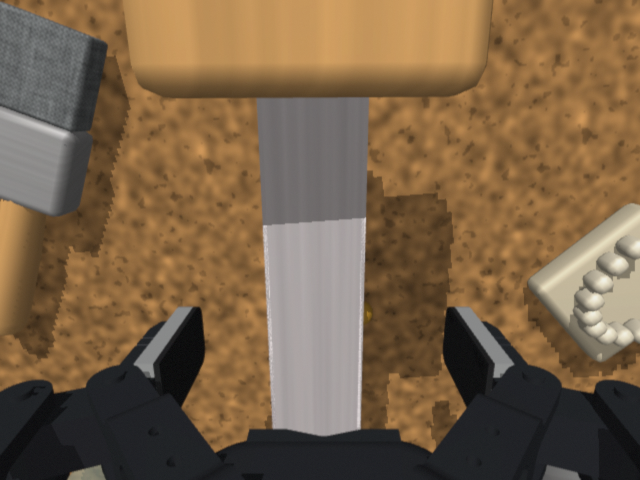

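View: sleeve slightly left of the jaw centre (315 against 324), and the button just visible at (368,315). I'll compute the offset.

```bash
python3 - <<'E'
from h import *
p=env.camera_params("wrist");p["view"]=np.load("w1view.npy")
im=cv2.imread("pics/w1.png");hsv=cv2.cvtColor(im,cv2.COLOR_BGR2HSV)
m=cv2.inRange(hsv,(18,150,60),(35,255,255));m[:,:362]=0;m[:,380:]=0;m[:295]=0;m[335:]=0
ys,xs=np.where(m);print(len(xs),xs.min(),xs.max(),ys.min(),ys.max())
for x in(.586,.588,.590):print(onplane(p,xs.mean(),ys.mean(),x,0), onplane(p,xs.mean(),ys.mean(),.067))
E
```

```text
152 364 372 301 324
[0.586      0.08813543 0.09134085] [0.58762059 0.07570898 0.067     ]
[0.588      0.07279972 0.06130135] [0.58762059 0.07570898 0.067     ]
[0.59       0.057464   0.03126185] [0.58762059 0.07570898 0.067     ]
```

Request:
carry_out(
  rows=[
    {"tx": 0.2,"ty": -0.3,"tz": 0.5,"yaw": 0},
    {"tx": 0,"ty": 0,"tz": 0,"yaw": 0},
    {"tx": 0,"ty": 0,"tz": 0,"yaw": 0},
  ],
)

```text
time_s: 3.9
position: [0.5697, 0.0711, 0.059]
tool_rot: [[0.08, 0.997, -0.011], [0.997, -0.08, -0.001], [-0.002, -0.01, -1.0]]
ft_force: [0.4, -0.5, -0.4]
grip_width: 0.0851
```

Request:
carry_out(
  rows=[
    {"tx": 0,"ty": 0,"tz": 0.15,"yaw": 0},
    {"tx": 0,"ty": 0,"tz": 0,"yaw": 0},
    {"tx": 0,"ty": 0,"tz": 0,"yaw": 0},
    {"tx": 0,"ty": 0,"tz": 0,"yaw": 0},
    {"tx": 0,"ty": 0,"tz": 0,"yaw": 0},
    {"tx": 0,"ty": 0,"tz": 0,"yaw": 0},
    {"tx": 0,"ty": 0,"tz": 0,"yaw": 0},
    {"tx": 0,"ty": 0,"tz": 0,"yaw": 0},
  ],
  jaw=1,
  squeeze=26,
)

```text
time_s: 4.7
position: [0.57, 0.0711, 0.0581]
tool_rot: [[0.08, 0.997, -0.009], [0.997, -0.08, -0.001], [-0.002, -0.009, -1.0]]
ft_force: [-0.3, 0.5, 0.9]
grip_width: 0.0296
```

Request:
carry_out(
  rows=[
    {"tx": 0.1,"ty": 0,"tz": 0,"yaw": 0},
    {"tx": 0.1,"ty": 0,"tz": 0,"yaw": 0},
    {"tx": 0.1,"ty": 0,"tz": 0,"yaw": 0},
    {"tx": 0.1,"ty": 0,"tz": 0,"yaw": 0},
  ],
)

```text
time_s: 5.1
position: [0.5701, 0.0729, 0.0582]
tool_rot: [[0.08, 0.997, -0.01], [0.997, -0.08, -0.005], [-0.006, -0.009, -1.0]]
ft_force: [-2.4, -4.8, 0.8]
grip_width: 0.0295
```

Request:
carry_out(
  rows=[
    {"tx": 0.15,"ty": 0,"tz": 0,"yaw": 0},
    {"tx": 0.15,"ty": 0,"tz": 0,"yaw": 0},
    {"tx": 0.15,"ty": 0,"tz": 0,"yaw": 0},
    {"tx": 0.15,"ty": 0,"tz": 0,"yaw": 0},
    {"tx": 0.15,"ty": 0,"tz": 0,"yaw": 0},
  ],
)

```text
time_s: 5.6
position: [0.5705, 0.0778, 0.0582]
tool_rot: [[0.079, 0.997, -0.011], [0.997, -0.079, -0.01], [-0.011, -0.01, -1.0]]
ft_force: [-3.0, -4.6, 1.2]
grip_width: 0.0297
```

Request:
carry_out(
  rows=[
    {"tx": 0.15,"ty": 0,"tz": 0,"yaw": 0},
    {"tx": 0.15,"ty": 0,"tz": 0,"yaw": 0},
    {"tx": 0.15,"ty": 0,"tz": 0,"yaw": 0},
    {"tx": 0.15,"ty": 0,"tz": 0,"yaw": 0},
    {"tx": 0.15,"ty": 0,"tz": 0,"yaw": 0},
    {"tx": 0.15,"ty": 0,"tz": 0,"yaw": 0},
    {"tx": 0.15,"ty": 0,"tz": 0,"yaw": 0},
  ],
)

```text
time_s: 6.3
position: [0.5709, 0.0836, 0.0582]
tool_rot: [[0.079, 0.997, -0.013], [0.997, -0.079, -0.018], [-0.019, -0.012, -1.0]]
ft_force: [-2.8, -6.3, 1.0]
grip_width: 0.0297
```

Request:
carry_out(
  rows=[
    {"tx": 0.15,"ty": 0,"tz": 0,"yaw": 0},
    {"tx": 0.15,"ty": 0,"tz": 0,"yaw": 0},
    {"tx": 0.15,"ty": 0,"tz": 0,"yaw": 0},
    {"tx": 0.15,"ty": 0,"tz": 0,"yaw": 0},
    {"tx": 0.12,"ty": 0,"tz": 0,"yaw": 0},
  ],
)

```text
time_s: 6.8
position: [0.5712, 0.088, 0.0581]
tool_rot: [[0.079, 0.997, -0.014], [0.997, -0.079, -0.023], [-0.024, -0.013, -1.0]]
ft_force: [-3.0, -5.0, 0.6]
grip_width: 0.0297
```

```bash
python3 - <<'E'
from h import *
o=env.observe();print(o["position"],o["ft_force"])
im=env.get_image("scene")[:,:,::-1];cv2.imwrite("pics/s1.png",im)
w=env.get_image("wrist")[:,:,::-1];cv2.imwrite("pics/w2.png",w)
p=env.camera_params("wrist");np.save("w2view.npy",p["view"])
a=cv2.resize(im[190:290,270:490],(660,300),interpolation=2)
cv2.imwrite("pics/c2.png",np.vstack([a,cv2.resize(w[150:350,100:540],(660,300))]))
E
```

```text
[0.57123625 0.08796769 0.05813962] [-3.04876395 -5.00604976  0.58944642]
```

View pics/c2.png

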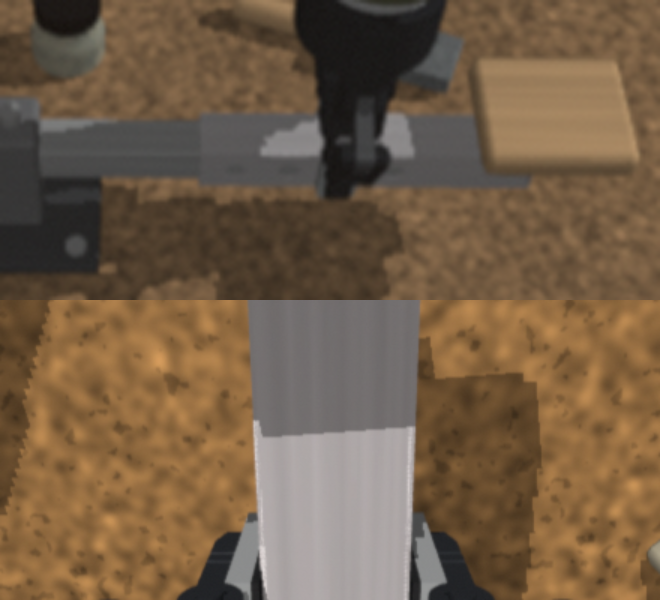

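Scene crop: the sleeve's inner end has moved from scene x 326 to about 337, roughly 18 mm. This agrees with the TCP travel of 17 mm, so the grip isn't slipping.

Request:
carry_out(
  rows=[
    {"tx": 0.15,"ty": 0,"tz": 0,"yaw": 0},
    {"tx": 0.15,"ty": 0,"tz": 0,"yaw": 0},
    {"tx": 0.15,"ty": 0,"tz": 0,"yaw": 0},
    {"tx": 0.15,"ty": 0,"tz": 0,"yaw": 0},
    {"tx": 0.15,"ty": 0,"tz": 0,"yaw": 0},
    {"tx": 0.15,"ty": 0,"tz": 0,"yaw": 0},
    {"tx": 0.12,"ty": 0,"tz": 0,"yaw": 0},
    {"tx": 0.12,"ty": 0,"tz": 0,"yaw": 0},
  ],
)

```text
time_s: 7.7
position: [0.5719, 0.0966, 0.0582]
tool_rot: [[0.079, 0.997, -0.015], [0.996, -0.079, -0.028], [-0.029, -0.013, -0.999]]
ft_force: [-2.6, -5.2, 1.2]
grip_width: 0.0299
```

Request:
carry_out(
  rows=[
    {"tx": 0.12,"ty": 0,"tz": 0,"yaw": 0},
    {"tx": 0.12,"ty": 0,"tz": 0,"yaw": 0},
    {"tx": 0.12,"ty": 0,"tz": 0,"yaw": 0},
  ],
)

```text
time_s: 8.0
position: [0.5721, 0.0998, 0.0581]
tool_rot: [[0.079, 0.997, -0.016], [0.996, -0.079, -0.029], [-0.03, -0.013, -0.999]]
ft_force: [-2.9, -3.6, 1.4]
grip_width: 0.0297
```

Now 28.7 mm out, so I'll use single small calls from here.

Request:
carry_out(
  rows=[
    {"tx": 0.1,"ty": 0,"tz": 0,"yaw": 0},
    {"tx": 0.1,"ty": 0,"tz": 0,"yaw": 0},
  ],
)

```text
time_s: 8.2
position: [0.5723, 0.1025, 0.0581]
tool_rot: [[0.079, 0.997, -0.015], [0.996, -0.079, -0.028], [-0.029, -0.013, -0.999]]
ft_force: [-1.7, -1.6, 1.4]
grip_width: 0.0295
```

Request:
carry_out(
  rows=[
    {"tx": 0.1,"ty": 0,"tz": 0,"yaw": 0},
    {"tx": 0.1,"ty": 0,"tz": 0,"yaw": 0},
  ],
)

```text
time_s: 8.4
position: [0.5725, 0.1047, 0.0581]
tool_rot: [[0.079, 0.997, -0.015], [0.996, -0.079, -0.028], [-0.029, -0.013, -0.999]]
ft_force: [-1.7, -4.1, 1.2]
grip_width: 0.0298
```

```bash
python3 - <<'E'
from h import *
print(env.observe()["position"],env.observe()["ft_force"])
im=env.get_image("scene")[:,:,::-1]
cv2.imwrite("pics/c3.png",cv2.resize(im[215:265,325:425],(800,400),interpolation=2))
E
```

```text
[0.57248306 0.10468615 0.05812311] [-1.70725459 -4.14975026  1.15248783]
```

View pics/c3.png

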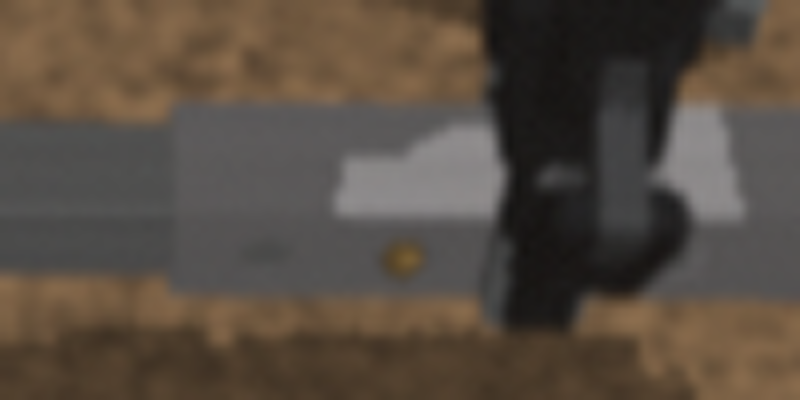

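The brass button has popped through the next hole (crop 403,258) and stands clear of the pads. Easing off.

Request:
carry_out(
  rows=[
    {"tx": -0.04,"ty": 0,"tz": 0,"yaw": 0},
    {"tx": 0,"ty": 0,"tz": 0,"yaw": 0},
    {"tx": 0,"ty": 0,"tz": 0,"yaw": 0},
    {"tx": 0,"ty": 0,"tz": 0,"yaw": 0},
  ],
)

```text
time_s: 8.85
position: [0.5725, 0.1048, 0.0582]
tool_rot: [[0.079, 0.997, -0.015], [0.996, -0.079, -0.027], [-0.028, -0.013, -1.0]]
ft_force: [-2.9, -0.9, 1.9]
grip_width: 0.0297
```

Pull eased to about 1 N. Now I'll push back in small steps to take up the play, then load the lock.

Request:
carry_out(
  rows=[
    {"tx": -0.1,"ty": 0,"tz": 0,"yaw": 0},
    {"tx": -0.1,"ty": 0,"tz": 0,"yaw": 0},
    {"tx": -0.1,"ty": 0,"tz": 0,"yaw": 0},
  ],
)

```text
time_s: 9.15
position: [0.5724, 0.1029, 0.0581]
tool_rot: [[0.079, 0.997, -0.015], [0.997, -0.079, -0.025], [-0.026, -0.013, -1.0]]
ft_force: [-1.7, 2.0, 1.3]
grip_width: 0.0298
```

Request:
carry_out(
  rows=[
    {"tx": -0.1,"ty": 0,"tz": 0,"yaw": 0},
    {"tx": -0.1,"ty": 0,"tz": 0,"yaw": 0},
  ],
)

```text
time_s: 9.35
position: [0.5723, 0.1017, 0.0582]
tool_rot: [[0.079, 0.997, -0.014], [0.997, -0.08, -0.023], [-0.024, -0.012, -1.0]]
ft_force: [-0.4, 8.4, -0.2]
grip_width: 0.0297
```

Request:
carry_out(
  rows=[
    {"tx": -0.1,"ty": 0,"tz": 0,"yaw": 0},
  ],
)

```text
time_s: 9.45
position: [0.5722, 0.1016, 0.0581]
tool_rot: [[0.08, 0.997, -0.014], [0.997, -0.08, -0.021], [-0.022, -0.012, -1.0]]
ft_force: [0.7, 9.5, 0.1]
grip_width: 0.0297
```

Request:
carry_out(
  rows=[
    {"tx": -0.1,"ty": 0,"tz": 0,"yaw": 0},
  ],
)

```text
time_s: 9.55
position: [0.5723, 0.1015, 0.0582]
tool_rot: [[0.08, 0.997, -0.013], [0.997, -0.08, -0.019], [-0.02, -0.012, -1.0]]
ft_force: [0.1, 8.6, -0.5]
grip_width: 0.0296
```

Request:
carry_out(
  rows=[
    {"tx": -0.15,"ty": 0,"tz": 0,"yaw": 0},
  ],
)

```text
time_s: 9.65
position: [0.5722, 0.1013, 0.0581]
tool_rot: [[0.08, 0.997, -0.013], [0.997, -0.08, -0.017], [-0.018, -0.011, -1.0]]
ft_force: [1.8, 12.2, -0.6]
grip_width: 0.0293
```

Request:
carry_out(
  rows=[
    {"tx": -0.16,"ty": 0,"tz": 0,"yaw": 0},
  ],
)

```text
time_s: 9.75
position: [0.5722, 0.1012, 0.0582]
tool_rot: [[0.08, 0.997, -0.012], [0.997, -0.08, -0.014], [-0.015, -0.011, -1.0]]
ft_force: [1.1, 11.9, -0.3]
grip_width: 0.03
```

Request:
carry_out(
  rows=[
    {"tx": -0.2,"ty": 0,"tz": 0,"yaw": 0},
  ],
)

```text
time_s: 9.85
position: [0.5722, 0.1011, 0.0582]
tool_rot: [[0.08, 0.997, -0.011], [0.997, -0.081, -0.011], [-0.012, -0.01, -1.0]]
ft_force: [0.8, 16.2, -0.6]
grip_width: 0.0296
```

Request:
carry_out(
  rows=[
    {"tx": -0.21,"ty": 0,"tz": 0,"yaw": 0},
  ],
)

```text
time_s: 9.95
position: [0.5722, 0.1011, 0.0582]
tool_rot: [[0.081, 0.997, -0.01], [0.997, -0.081, -0.007], [-0.008, -0.009, -1.0]]
ft_force: [1.1, 16.1, -0.5]
grip_width: 0.0296
```

Request:
carry_out(
  rows=[
    {"tx": -0.22,"ty": 0,"tz": 0,"yaw": 0},
    {"tx": -0.22,"ty": 0,"tz": 0,"yaw": 0},
    {"tx": -0.22,"ty": 0,"tz": 0,"yaw": 0},
    {"tx": -0.22,"ty": 0,"tz": 0,"yaw": 0},
    {"tx": -0.22,"ty": 0,"tz": 0,"yaw": 0},
  ],
)

```text
time_s: 10.45
position: [0.5723, 0.1008, 0.0582]
tool_rot: [[0.078, 0.997, -0.005], [0.997, -0.078, 0.011], [0.01, -0.006, -1.0]]
ft_force: [1.2, 16.1, -0.3]
grip_width: 0.0296
```

The load read about 16 N at the end of each row for 0.7 s, but it may dip inside rows as each one re-anchors. To check, I'll hold one target steady through camera calls, starting with a lower command.

Request:
carry_out(
  rows=[
    {"tx": -0.15,"ty": 0,"tz": 0,"yaw": 0},
  ],
)

```text
time_s: 10.55
position: [0.5723, 0.1009, 0.0582]
tool_rot: [[0.077, 0.997, -0.004], [0.997, -0.077, 0.013], [0.013, -0.005, -1.0]]
ft_force: [1.0, 9.3, -0.2]
grip_width: 0.0295
```

```bash
python3 - <<'E'
from h import *
for i in range(6):
    o=env.observe();print(o["time_s"],o["position"].round(5),o["ft_force"].round(1));env.get_image("wrist")
E
```

```text
10.55 [0.57227 0.10092 0.05822] [ 1.   9.3 -0.2]
10.6 [0.57226 0.10088 0.05822] [ 1.6 13.3 -0.1]
10.65 [0.57226 0.10089 0.05822] [ 1.9 12.4 -0.8]
10.7 [0.57226 0.10088 0.05821] [ 1.4 12.4 -0.1]
10.75 [0.57228 0.10087 0.05822] [ 1.2 12.4  0.4]
10.8 [0.57227 0.10088 0.0582 ] [ 1.2 13.   0.6]
```

A steady hold gives 12.6 N at 1.5 mm, and in-row dips are confirmed. Next I'll hold steady at 2.0 mm, about 16.8 N at the wrist. Less sliding friction that leaves about 11–15 N on the button.

Request:
carry_out(
  rows=[
    {"tx": -0.2,"ty": 0,"tz": 0,"yaw": 0},
  ],
)

```text
time_s: 10.95
position: [0.5723, 0.1008, 0.0582]
tool_rot: [[0.077, 0.997, -0.003], [0.997, -0.077, 0.017], [0.016, -0.005, -1.0]]
ft_force: [1.8, 13.9, -0.8]
grip_width: 0.0297
```

```bash
python3 - <<'E'
from h import *
for i in range(13):
    o=env.observe();print(o["time_s"],o["position"].round(4),o["ft_force"].round(1));env.get_image("wrist")
E
```

```text
10.95 [0.5723 0.1008 0.0582] [ 1.8 13.9 -0.8]
11.0 [0.5723 0.1008 0.0582] [ 1.8 15.8 -0.4]
11.05 [0.5723 0.1008 0.0582] [ 1.4 15.7 -0.6]
11.1 [0.5723 0.1008 0.0582] [ 1.8 14.8  1.1]
11.15 [0.5723 0.1008 0.0582] [ 1.8 14.5 -0.5]
11.2 [0.5723 0.1008 0.0583] [ 1.6 14.  -0.5]
11.25 [0.5723 0.1008 0.0582] [ 1.2 13.7 -0.2]
11.3 [0.5723 0.1008 0.0582] [ 1.6 14.5 -0.1]
11.35 [0.5723 0.1008 0.0582] [ 2.2 14.6 -0.5]
11.4 [0.5723 0.1008 0.0582] [ 2.  14.2  0.4]
11.45 [0.5723 0.1008 0.0582] [ 2.4 15.4  0.4]
11.5 [0.5723 0.1008 0.0582] [ 1.3 14.6 -0.2]
11.55 [0.5723 0.1008 0.0582] [ 2.  15.2  0.4]
```

Request:
carry_out(
  rows=[
    {"tx": -0.24,"ty": 0,"tz": 0,"yaw": 0},
  ],
)

```text
time_s: 11.7
position: [0.5723, 0.1007, 0.0582]
tool_rot: [[0.077, 0.997, -0.003], [0.997, -0.077, 0.02], [0.02, -0.004, -1.0]]
ft_force: [2.0, 17.6, 0.3]
grip_width: 0.0294
```

```bash
python3 - <<'E'
from h import *
for i in range(12):
    o=env.observe();print(o["time_s"],o["position"].round(4),o["ft_force"].round(1));env.get_image("wrist")
E
```

```text
11.7 [0.5723 0.1007 0.0582] [ 2.  17.6  0.3]
11.75 [0.5723 0.1007 0.0582] [ 2.1 17.2  0.4]
11.8 [0.5723 0.1007 0.0582] [ 1.6 16.7 -0.9]
11.85 [0.5723 0.1007 0.0582] [ 1.7 16.8 -0.2]
11.9 [0.5723 0.1007 0.0582] [ 1.4 16.1 -1.1]
11.95 [0.5723 0.1007 0.0582] [ 1.9 15.7 -1.4]
12.0 [0.5723 0.1007 0.0582] [ 1.8 16.6 -0.1]
12.05 [0.5723 0.1007 0.0582] [ 1.7 16.  -0.4]
12.1 [0.5723 0.1007 0.0582] [ 1.8 16.   0.5]
12.15 [0.5723 0.1007 0.0582] [ 0.8 15.8 -0.2]
12.2 [0.5723 0.1007 0.0582] [ 2.5 16.2 -0.4]
12.25 [0.5723 0.1007 0.0582] [ 1.8 16.3 -0.7]
```

The steady hold was 16–17 N for 0.55 s. Observed sliding drag is at most about 5 N, so the button carried about 11–14 N. Now ease off, open and retreat upwards.

Request:
carry_out(
  rows=[
    {"tx": 0.03,"ty": 0,"tz": 0,"yaw": 0},
    {"tx": 0,"ty": 0,"tz": 0,"yaw": 0},
    {"tx": 0,"ty": 0,"tz": 0,"yaw": 0},
  ],
)

```text
time_s: 12.6
position: [0.5723, 0.1016, 0.0582]
tool_rot: [[0.076, 0.997, -0.003], [0.997, -0.076, 0.02], [0.02, -0.004, -1.0]]
ft_force: [-0.2, 4.1, 1.2]
grip_width: 0.0294
```

Request:
carry_out(
  rows=[
    {"tx": 0,"ty": 0,"tz": 0,"yaw": 0},
    {"tx": 0,"ty": 0,"tz": 0,"yaw": 0},
    {"tx": 0,"ty": 0,"tz": 0,"yaw": 0},
    {"tx": 0,"ty": 0,"tz": 0,"yaw": 0},
    {"tx": 0,"ty": 0,"tz": 0,"yaw": 0},
    {"tx": 0,"ty": 0,"tz": 0,"yaw": 0},
    {"tx": 0,"ty": 0,"tz": 0,"yaw": 0},
  ],
  jaw=-1,
)

```text
time_s: 13.3
position: [0.5721, 0.0996, 0.0578]
tool_rot: [[0.077, 0.997, -0.005], [0.997, -0.077, 0.018], [0.018, -0.006, -1.0]]
ft_force: [-0.1, 0.1, -0.2]
grip_width: 0.0849
```

Request:
carry_out(
  rows=[
    {"tx": 0,"ty": 0,"tz": -1,"yaw": 0},
    {"tx": 0,"ty": 0,"tz": -2,"yaw": 0},
    {"tx": 0,"ty": 0,"tz": -3,"yaw": 0},
    {"tx": 0,"ty": 0,"tz": -3,"yaw": 0},
    {"tx": 0,"ty": 0,"tz": -3,"yaw": 0},
    {"tx": 0,"ty": 0,"tz": -3,"yaw": 0},
    {"tx": 0,"ty": 0,"tz": -2,"yaw": 0},
    {"tx": 0,"ty": 0,"tz": 0,"yaw": 0},
    {"tx": 0,"ty": 0,"tz": 0,"yaw": 0},
  ],
)

```text
time_s: 14.2
position: [0.5719, 0.0965, 0.2395]
tool_rot: [[0.077, 0.997, -0.002], [0.997, -0.077, 0.018], [0.018, -0.004, -1.0]]
ft_force: [-0.5, -0.1, -0.1]
grip_width: 0.0855
```

```bash
python3 - <<'E'
from h import *
print(env.observe()["ft_force"])
im=env.get_image("scene")[:,:,::-1]
cv2.imwrite("pics/c4.png",cv2.resize(im[160:360,240:490],(750,600),interpolation=2))
E
```

```text
[-0.45032292 -0.12554954 -0.08080318]
```

View pics/c4.png

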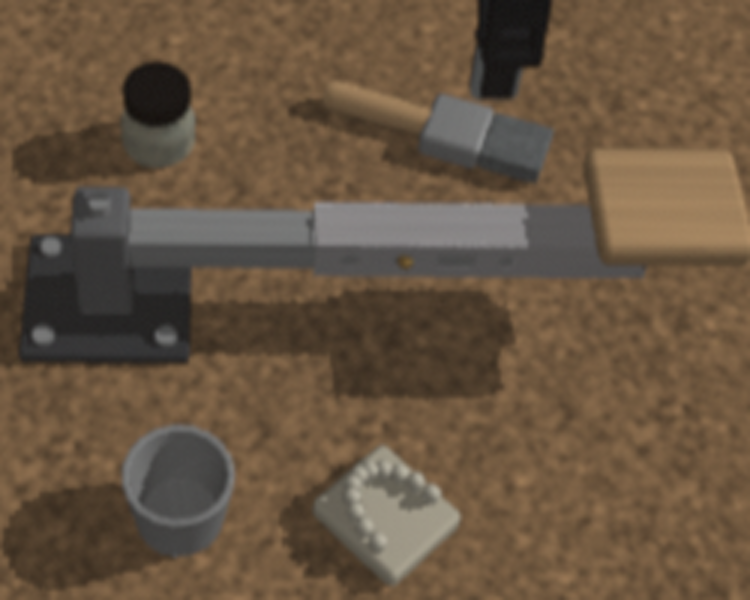

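Final view: the brass button stands out of the next hole at crop (405,262), with the empty slot to its right at about (457,260). The bystanders are where they were and the gripper is clear.

```bash
python3 -c "
from rig import env
print(env.close_job())"
```

```text
the job is handed in; nothing more can be done
None
```

The arm is lengthened and locked, and the job was handed in after about 14 s of the 45 s allowed; handing in gives no verdict.

I pinched the button flush (grip width 29.6 mm) and drew the sleeve out until the button popped through the next hole. The arm had then moved 33.6 mm. I eased the pull to about 1 N and pushed back towards the post. Then I opened the gripper and lifted clear.

**Last checks:**
- **Lock:** the final picture shows the brass button out of the next hole and the slot empty. The sleeve's inner end moved about 31 mm.
- **Robot and surroundings:** wrist force is about 0 N, the gripper is clear, and the things around the stand look unmoved by eye.

**Lock test, less certain:** I could only read wrist force, not the load on the button itself.
- **First push:** it read about 16 N at the end of each step but dipped in between, so I repeated it with the target held still.
- **Steady holds:** these read about 12.5 N, 14.5 N and finally 16–17 N for 0.55 s. The highest reading was 17.6 N, under the 18 N limit.
- **Load on the button:** taking off up to about 5 N of sliding drag, I estimate 11–14 N in the last hold. At the listed maximum of 6 N drag it would have been close to the 10 N minimum.

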